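Load the contactor into the test fixture and shut the gate

TASK

Slide the black contactor across the fixture's base plate into line with the nest, push it in between the two rails until it bears on the sprung probes in the back stop, and then swing the gate fully shut across the mouth, so that it holds the contactor against the probes. Only push, and gently, with the fingertips or the outside of the fingers: the contactor must not be pinched, lifted or tipped, and the other things stay where they lie.

Things in the scene. Friction and masses are not known exactly. Their poses are not given: they have to be found in the camera images.
- contactor: black block, 70 mm (its x) x 60 mm (its y), 50 mm tall, two copper studs on top reaching 63 mm; about 0.4 kg, ordinary friction. Origin: centre of its underside. Starts on the plate's free part before the nest, 30 to 75 mm to the -y side of the nest's axis, turned up to 0.35 rad; its x axis shall end along the fixture's x.
- fixture: test fixture, fixed: aluminium base plate 260 (x) x 220 (y) x 12 mm, origin at the centre of its underside, x from the free loading area (-130 to 20 mm) to the nest. Nest axis y = +25 mm: two steel rails 66 mm apart, 28 mm above the plate, flared mouth from x = 27 mm (84 mm wide there); back stop, 42 mm above the plate, face at x = 95 mm.
- nest (a point): where the contactor's origin is when it touches the back stop: on the plate's top, on the nest's axis, fixture (60, 25, 12) mm; axes as the fixture's.
- gate_hinge (a point): the gate's upright hinge axis at the plate's top, fixture (16.5, 83, 12) mm, on a round post outside the left (+y) rail; post and bolt reach 40 mm above the plate. Axes as the fixture's.
- gate_knob (a point): centre of the upright black finger knob (16 mm thick) near the gate's free end, 90 mm from the hinge axis, 45 mm above the plate; its top is 53 mm above the plate.
- gate (a joint): swing gate, a steel bar 14 mm thick, 18 to 34 mm above the plate, reaching 98 mm from the hinge. 0 = shut, along the fixture's -y across the mouth; grows clockwise seen from above: pi/2 = along the fixture's -x, more = leaning out to +y; limit 2.6. Starts at 1.9 to 2.5. Stiff hinge (0.3 N m), stays where left. Shut, its face is 1.5 mm before a contactor that touches the stop.
- probe_left (a joint): sprung brass test probe in the back stop, 16 mm to the +y side of the nest's axis, 26 mm above the plate: 0 = free, 8 mm proud of the stop face; grows to 0.008 m when flush. 1.2 N at first touch, 2.4 N when flush; the two probes may push a contactor back by up to 8 mm when it is let go.
- probe_right (a joint): the same on the -y side.
- service_plug: brown service disconnect plug with a square loop, 50x62x70 mm, a bystander; origin at the centre of its underside.
- busbar_0: bent copper bus bar, 22x115x23 mm, a bystander; origin at the centre of its underside.
- busbar_1: bent copper bus bar, 22x115x23 mm, a bystander; origin at the centre of its underside.
- connector_half: connector half with two pins, 34x50x46 mm, a bystander; origin at the centre of its underside.
- fuse_link: grey ceramic fuse on brass feet, 30x110x30 mm, a bystander; origin at the centre of its underside.
Things that resemble listed ones, but are neither listed nor needed, are in the scene too. Leave any pink, turquoise or yellow look-alike of the contactor alone.

How it is judged (in metres and radians):
At the end, for the whole second after the job is handed in: The gate is shut to within 0.06 rad; both probes are pressed in by more than 3 mm; the contactor stands upright and at rest on the base plate between the rails, within 4 mm of the back stop, 5 mm of the nest's axis and 0.12 rad of its direction (value of joint gate below 0.06 rad and value of joint each of probe_left, probe_right above 0.003 m and x of contactor in the frame of nest above -0.004 m and y of contactor in the frame of nest between -0.005 and 0.005 m and z of contactor in the frame of nest below 0.003 m and angle between the x axis of contactor and the x axis of fixture, either way round below 0.12 rad and angle between contactor's own z axis and vertical below 0.06 rad and linear speed of contactor below 0.01 m/s); the robot touches nothing.
It fails at once if the contactor is lifted more than 6 mm off the base plate (height (world z) of contactor above 0.018 m).
It fails at once if the fingers squeeze or press the contactor with more than 35 N (contact force between the fingers and contactor above 35 N).
It fails at once if the contactor is tipped by more than 0.3 rad (angle between contactor's own z axis and vertical above 0.3 rad).
It fails at once if a bystander is moved by more than 20 mm (distance of any of service_plug, busbar_0, busbar_1, connector_half, fuse_link from where it was at the start of the episode above 0.02 m).
It also fails if it takes over 69 s, if anything falls off the work surface, if the arm or the gripper's body presses on something with over 40 N, if the wrist force passes 120 N, or if a joint passes its speed limit or range.

ROBOT

A 6-joint arm with a two-finger parallel gripper is mounted at the origin on the work surface; the furniture and walls round the work are solid. World frame = base frame: x ahead of the robot, y to its left, z up, the work surface at z = 0. Lengths are in mm, angles in rad, forces in N, time in s.
With the tool pointing down it reaches from about 300 to 775 mm from the base axis. Payload 14.6 kg.
Tool frame: the origin (TCP) lies midway between the tips of the shut fingers; the grasp point (between the pads) lies 19 mm behind it; z points along the fingers, y is the line along which they close (so a half turn about z gives the same grasp; the last joint's range is limited). The gripper opens to 85 mm and grips with 20 to 120 N. Pads are 22 mm wide; open, the fingers measure 114 mm over their backs; the gripper's body (76 mm by 85 mm) begins 54 mm behind the grasp point. The pads swing forward as they close: fully open they stand 13 mm farther back than shut.
Start: joints at [-1.26, 0.3, 1.521, -0, 1.321, -0.067], TCP at [202.875, -511.206, 231.281] pointing down, gripper open.
Joint ranges: [-3.03, 3.03], [-0.79, 2.21], [0.23, 2.52], [-1.04, 4.18], [0, 3.07], [-2.55, 2.55]. Speed limits (rad/s): [2.22, 2.22, 2.57, 3.14, 3.14, 3.14].

INTERFACE

Orientations are given as a unit quaternion [w, x, y, z].
In Python, from plant import sense, eyes, finish_job, spotter gives the robot as it stands. The module is installed in compiled form; this text tells all that it offers.
- The arm moves only by the tool jog_arm, never from a script. Its argument "commands" is text: rows parted by semicolons, each of 7 numbers parted by spaces: the shift along the tool's x, y, z in m, then the turn, a rotation vector about the tool's x, y, z in degrees, then the closure, from 0 (fully open) to 1 (shut). A call has exactly 5 rows; each row shifts and turns the commanded pose from where the row before left it, along the tool's axes as they then stand; what a row does not reach is not made up. A row lasts 1/8 s, in which the tool goes at most 62.5 mm and 10.7 degrees, less where a joint would pass 70% of its speed; a pose out of reach is approached as far as the arm can. A call is refused whole if a number of a shift passes 0.0625 or a number of a turn 10.7, either way. A call with a gripper value outside its range is refused whole. The fingers move at their own pace and stop on an object; "squeeze" is the grip in N (left out, the last holds). Time passes only in rows, so rows that do not move let the fingers close, or fill a call up. It gives the time, the measured TCP pose, the force, the opening and the grip force at its end, in the units of the state.
- sense(): the state, without advancing time (a new reading comes with each control period).
- eyes.camera(name): name is "scene" or "side" or "wrist"; returns a dict with "image" (420x560x3 uint8, blue, green, red), "fx", "fy", "cx", "cy" (pixels), "rvec" (rotation vector, rad) and "tvec" (3), from world to camera coordinates, as OpenCV has them; the wrist camera has in their place "T_tool_cam" (4x4, takes a point from camera to tool coordinates, whose origin is the TCP and whose axes are the flange's). Camera axes: x right, y down, z forward; pixel columns grow to the right and rows downward; lengths in mm; the calibration is good to about 2 mm. A picture is of the moment at which its call begins: read the wrist's pose just before it. There is no depth.
- finish_job(): hands the job in; it is judged then, once.
Trained networks look in a picture, given as the dict that the camera call returned (one of the last four; its "shot" number tells which), for a name from the list of things; names that differ only in an ending like _2 or _b are one class to them, and where a whole thing is asked for, a point or a joint stands for the part that bears it (a point fixed in the world has none). Each returns a list of dicts, best first, with "conf" (0 to 1); they miss things now and then, are a little off and sometimes report something else, mostly with a low value. They report only what shows in the picture. A call takes as long as a camera call. They do not tell look-alikes from the thing itself.
- spotter.find_in(thing, picture): "xy" ([column, row] in pixels, amid what is visible of it).
- spotter.landmark_of(thing, picture): "xy" ([column, row] in pixels: a listed point, or the origin of a listed thing).
The state is a dict: "t": time; "q": joint angles; "joint_velocities": joint speeds; "effort": joint torques, N m; "tool_pos": TCP position; "orientation": TCP orientation; "wrist_force": force on the tool from outside, world axes, zero at the start; "ft_torque": the same for the moment, N m; "opening": finger opening in mm; "grip_force": force on a finger pad.
Only numpy, scipy, OpenCV 4.12 (cv2) and the standard library are available. Lean on these libraries where they do the work, as an engineer would, in place of code of your own. Each camera call takes 0.05 s, during which the arm holds its last target. There are 200 camera calls.

## Working session

There is one attempt and no reset: what is moved stays moved. The work goes in short steps, Python scripts to look and compute and a tool call to move; the robot and the scene stay as the last step left them, time stands still between calls to the robot, and variables do not carry over. Pictures are saved under pics/ and viewed, at most 10 in all, crops included, and the job is handed in when it is done.

Besides the shell and the picture viewer there is one more tool, called after "Emit:" as name(argument=value, ...) on one line, values as JSON. jog_arm: Moves the arm, as the interface text tells. Its arguments: {"type":"object","properties":{"commands":{"type":"string"},"squeeze":{"type":"number"}},"required":["commands"]}

```bash
mkdir -p pics
cat > h.py <<'E'
import numpy as np, cv2
from plant import sense, eyes, finish_job, spotter
from scipy.spatial.transform import Rotation as R
def P(c):
    K=np.array([[c['fx'],0,c['cx']],[0,c['fy'],c['cy']],[0,0,1.]])
    r=cv2.Rodrigues(np.array(c['rvec'],float))[0]; return K,r,np.array(c['tvec'],float).ravel()
def ray(c,uv):
    K,r,t=P(c); o=-r.T@t; d=r.T@np.linalg.inv(K)@np.array([uv[0],uv[1],1.]); return o,d/np.linalg.norm(d)
def atz(c,uv,z):
    o,d=ray(c,uv); return o+d*(z-o[2])/d[2]
def tri(obs):
    A=np.zeros((3,3));b=np.zeros(3)
    for c,uv in obs:
        o,d=ray(c,uv);M=np.eye(3)-np.outer(d,d);A+=M;b+=M@o
    return np.linalg.solve(A,b)
def proj(c,p):
    K,r,t=P(c); q=K@(r@np.asarray(p,float)+t); return q[:2]/q[2]
def wrist():
    s=sense(); c=eyes.camera('wrist'); q=s['orientation']; Rt=R.from_quat([q[1],q[2],q[3],q[0]]).as_matrix()
    T=np.eye(4);T[:3,:3]=Rt;T[:3,3]=s['tool_pos']; M=np.linalg.inv(T@np.array(c['T_tool_cam']))
    c['rvec']=cv2.Rodrigues(M[:3,:3])[0].ravel(); c['tvec']=M[:3,3]; return c
E
cat > look.py <<'E'
from h import *
import sys
np.set_printoptions(precision=1,suppress=True)
s=sense(); print(s)
C={n:(wrist() if n=='wrist' else eyes.camera(n)) for n in ('scene','side','wrist')}
cv2.imwrite('pics/a_scene.png',C['scene']['image']);cv2.imwrite('pics/a_side.png',C['side']['image'])
for n,c in C.items():
    o,d=ray(c,(280,210)); print(n,o,d)
    for th in ['contactor','fixture','nest','gate_hinge','gate_knob','service_plug','busbar_0','connector_half','fuse_link']:
        for r in spotter.landmark_of(th,c)[:3]:
            print(n,th,np.array(r['xy']),round(r['conf'],2),atz(c,r['xy'],57 if 'knob' in th else 12 if th in('contactor','nest','gate_hinge') else 0))
E
python3 look.py
```

```text
{'t': 0.0, 'q': array([-1.3,  0.3,  1.5, -0. ,  1.3, -0.1]), 'joint_velocities': array([-0.,  0., -0.,  0.,  0.,  0.]), 'effort': array([  0. , -54.4, -36.2,  -0. ,   0. ,   0. ]), 'tool_pos': array([ 202.8, -511. ,  230.7]), 'orientation': array([-0. ,  1. ,  0.2, -0. ]), 'wrist_force': array([-0.4,  0.3,  0.3]), 'ft_torque': array([0. , 0. , 0.1]), 'grip_force': 0.0, 'opening': 85.37438628383507}
scene [197.9 466.5 938.2] [ 0.3 -0.6 -0.8]
scene contactor [320.  195.9] 0.98 [ 512.4 -334.6   12. ]
scene contactor [316.8 296.6] 0.85 [368.1 -24.   12. ]
scene contactor [257.6 305.8] 0.81 [482.6  71.5  12. ]
scene fixture [262.6 233.2] 0.82 [ 593.9 -133.4    0. ]
scene nest [239.1 232.3] 0.69 [647.7 -95.3  12. ]
scene gate_hinge [241.8 251.3] 0.7 [605.4 -44.9  12. ]
scene gate_knob [260.4 260.4] 0.79 [529.4 -20.2  57. ]
scene service_plug [361.7 208.5] 0.77 [ 385.8 -361.6    0. ]
scene busbar_0 [266.9 191.4] 0.8 [ 667.4 -279.3    0. ]
scene busbar_0 [271.6 182.2] 0.67 [ 675.1 -320.9    0. ]
scene connector_half [199.1 230.3] 0.66 [756.5 -51.2   0. ]
scene fuse_link [335.6 170.8] 0.65 [ 
[... 250 characters left out ...]
7.4 217.6] 0.96 [ 583.2 -128.4    0. ]
side fixture [305.3 203.6] 0.27 [ 664.1 -101.8    0. ]
side nest [302.5 206.9] 0.83 [ 648.1 -123.5   12. ]
side gate_hinge [270.6 194.9] 0.79 [588.7 -57.5  12. ]
side gate_hinge [332.3 184.7] 0.28 [749.9 -67.5  12. ]
side gate_knob [238.6 177.5] 0.84 [518.9 -22.2  57. ]
side service_plug [215.9 324.2] 0.94 [ 382.3 -371.2    0. ]
side busbar_0 [330.4 254.1] 0.89 [ 657.2 -274.8    0. ]
side busbar_0 [341.8 275.3] 0.67 [ 656.4 -336.9    0. ]
side connector_half [332.6 186.1] 0.76 [755.2 -59.7   0. ]
side fuse_link [301.2 348.7] 0.62 [ 517.1 -469.2    0. ]
side fuse_link [329.9 255.5] 0.45 [ 654.5 -278.2    0. ]
wrist [ 281.6 -480.   373.2] [-0.3 -0.1 -0.9]
```

Run:
```python
import cv2
a=cv2.imread('pics/a_scene.png')[150:330,170:410];b=cv2.imread('pics/a_side.png')[140:350,150:390]
cv2.imwrite('pics/b1.png',cv2.resize(a,None,fx=3.3,fy=3.3,interpolation=2)[:600,:800])
cv2.imwrite('pics/b2.png',cv2.resize(b,None,fx=2.85,fy=2.85,interpolation=2)[:600])
```

```text
(no output)
```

View pics/b1.png

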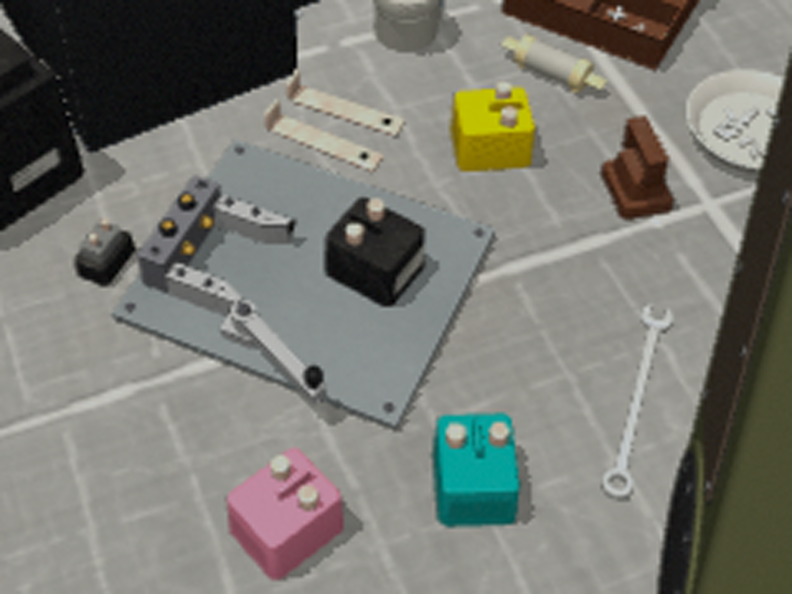

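View pics/b2.png

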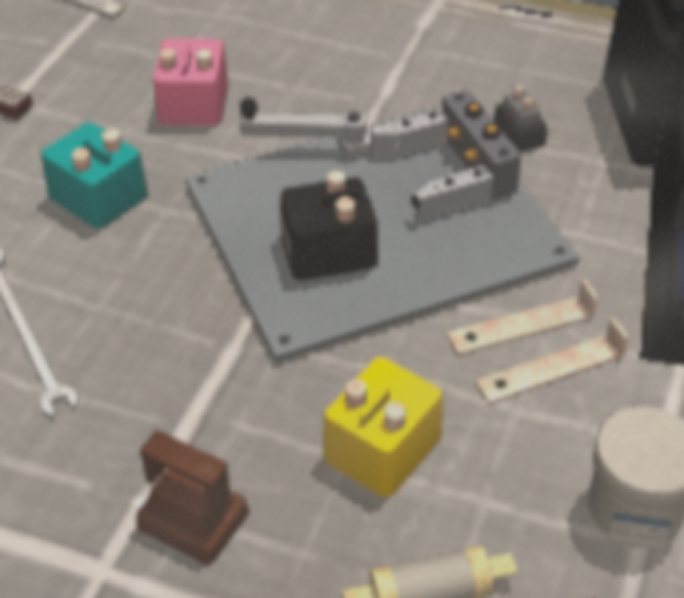

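Scene view shows the black contactor at about (375,250) in the crop, plate corners at (235,143),(493,230),(400,427),(113,317), and the gate open from (243,310) to the knob at (313,377). The side view shows plate corners at (188,183),(280,357),(577,260) and the contactor at (330,225).

```bash
cat > fit.py <<'E'
from h import *
from scipy.optimize import least_squares
np.set_printoptions(precision=2,suppress=True)
S=eyes.camera('scene');D=eyes.camera('side')
sc=lambda u:np.array(u)/3.3+[170,150]; sd=lambda u:np.array(u)/2.85+[150,140]
co=[(130,-110),(-130,-110),(-130,110),(130,110)]
ob=[(S,sc((237,143)),co[0]),(S,sc((493,230)),co[1]),(S,sc((400,425)),co[2]),(S,sc((114,315)),co[3]),
    (D,sd((188,182)),co[2]),(D,sd((279,354)),co[1]),(D,sd((577,260)),co[0])]
def W(p,xy,z):
    c,s=np.cos(p[2]),np.sin(p[2]);return np.array([p[0]+c*xy[0]-s*xy[1],p[1]+s*xy[0]+c*xy[1],z])
f=lambda p:np.concatenate([proj(c,W(p,xy,12))-u for c,u,xy in ob])
r=least_squares(f,[590,-130,0.3]);print(r.x,r.fun.reshape(-1,2))
def show(n,q):print(n,q)
show('nest',W(r.x,(60,25),12));show('hinge',W(r.x,(16.5,83),12))
k=tri([(S,sc((313,377))),(D,sd((249,108)))]);show('knob',k)
for a,b in [((375,203),(335,180)),((355,228),(345,205))]: show('stud',tri([(S,sc(a)),(D,sd(b))]))
E
python3 fit.py
```

```text
[ 590.53 -134.73    0.1 ] [[-1.05 -2.23]
 [ 1.15 -1.83]
 [-0.19 -0.89]
 [-0.73 -1.07]
 [-2.29 -2.26]
 [-1.55  0.62]
 [ 0.76 -1.99]]
nest [ 647.59 -103.61   12.  ]
hinge [598.28 -50.46  12.  ]
knob [515.91 -18.28  53.1 ]
stud [ 546.88 -168.27   88.3 ]
stud [ 559.09 -160.86   54.33]
```

Emit:
jog_arm(commands="0 0 -0.03 0 0 0 0.5;0 0 -0.03 0 0 0 1;0 0 -0.02 0 0 0 1;0 0 0 0 0 0 1;0 0 0 0 0 0 1")

```text
t: 2.22
tool_pos: [202.8, -511.0, 310.1]
orientation: [-0.001, 0.982, 0.188, -0.0]
wrist_force: [1.0, 0.2, -0.4]
opening: -0.2
grip_force: 0.0
```

Emit:
jog_arm(commands="0.045 -0.022 0 0 0 0 1;0.045 -0.022 0 0 0 0 1;0.045 -0.022 0 0 0 0 1;0.045 -0.022 0 0 0 0 1;0.045 -0.022 0 0 0 0 1")

```text
t: 2.85
tool_pos: [372.2, -324.5, 310.2]
orientation: [-0.001, 0.982, 0.188, -0.0]
wrist_force: [0.4, -1.0, 0.8]
opening: 0.3
grip_force: 0.0
```

Emit:
jog_arm(commands="0.045 -0.022 0 0 0 0 1;0.045 -0.022 0 0 0 0 1;0.045 -0.022 0 0 0 0 1;0.045 -0.022 0 0 0 0 1;0.045 -0.022 0 0 0 0 1")

```text
t: 3.48
tool_pos: [540.7, -139.3, 310.1]
orientation: [-0.0, 0.982, 0.188, -0.001]
wrist_force: [0.2, -1.2, 0.9]
opening: 0.4
grip_force: 0.0
```

Emit:
jog_arm(commands="0 0 0 0 0 -10 0.5;0 0 0 0 0 -10 0.5;0 0 0 0 0 -10 0.5;0 0 0 0 0 -10 0.5;0 0 0 0 0 0 0.5")

```text
t: 4.1
tool_pos: [539.8, -140.7, 310.2]
orientation: [-0.001, 0.859, 0.512, -0.001]
wrist_force: [-0.0, -0.1, -0.1]
opening: 42.6
grip_force: 0.0
```

Run:
```python
from h import *
c=wrist();cv2.imwrite('pics/w1.png',c['image'])
import pickle;pickle.dump({k:v for k,v in c.items()},open('w1.pkl','wb'))
cv2.imwrite('pics/w1b.png',cv2.resize(c['image'],(800,600),interpolation=2));s=sense();print(s['t'],s['tool_pos'],s['q'])
for th in ['contactor','nest','gate_hinge','gate_knob','fixture']:
    for r in spotter.landmark_of(th,c)[:2]: print(th,r['xy'],r['conf'],atz(c,r['xy'],0 if th=='fixture' else 57 if 'knob' in th else 12))
```

```text
4.15 [ 539.83839863 -140.66783515  310.40944489] [-3.20564558e-01  2.71740966e-01  1.37475198e+00  1.02036386e-05
  1.49641510e+00  1.78186607e-01]
contactor [291.9, 172.4] 0.93 [ 543.2831193 -160.8061096   12.       ]
contactor [333.8, 273.1] 0.89 [ 525.59337357 -336.0806596    12.        ]
nest [342.9, 94.1] 0.73 [ 650.88830613 -100.17063555   12.        ]
gate_hinge [291.4, 75.9] 0.83 [601.91800072 -48.63831985  12.        ]
gate_hinge [214.1, 87.5] 0.71 [506.93112186 -13.18831994  12.        ]
gate_knob [215.3, 86.0] 0.89 [516.57714601 -17.9400305   57.        ]
gate_knob [292.0, 174.0] 0.61 [ 546.24344442 -153.09708087   57.        ]
fixture [311.0, 133.9] 0.88 [ 591.44457856 -127.53849788    0.        ]
```

View pics/w1b.png

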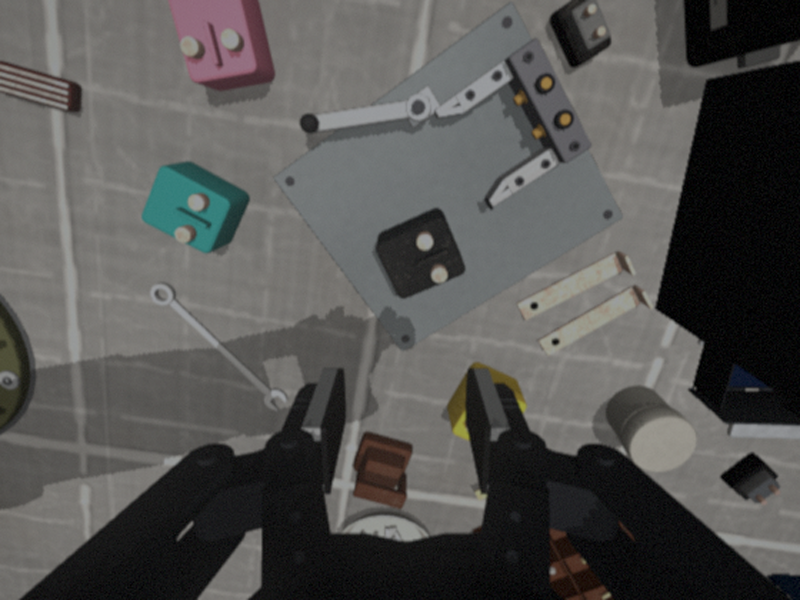

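Wrist view: plate corners (275,178),(403,348),(622,216),(513,2) in the 800 px picture, contactor top studs at (425,241),(439,273), knob (309,123), hinge bolt (420,106); the view of the yellow look-alike is just -y of the plate.

```bash
cat > fit2.py <<'E'
from h import *
import pickle
from scipy.optimize import least_squares
np.set_printoptions(precision=3,suppress=True)
c=pickle.load(open('w1.pkl','rb'));S=lambda u:np.array(u)/1.4286
W=lambda p,xy,z:np.array([p[0]+np.cos(p[2])*xy[0]-np.sin(p[2])*xy[1],p[1]+np.sin(p[2])*xy[0]+np.cos(p[2])*xy[1],z])
ob=[((275,178),(-130,110),12),((403,348),(-130,-110),12),((622,216),(130,-110),12),((513,2),(130,110),12),((420,104),(16.5,83),52)]
f=lambda p:np.concatenate([proj(c,W(p,xy,z))-S(u) for u,xy,z in ob])
r=least_squares(f,[590,-130,.1]);F=r.x;print('fix',F,r.fun.reshape(-1,2).round(1).tolist())
def loc(q):
    d=np.array(q[:2])-F[:2];a=np.cos(F[2]);b=np.sin(F[2]);return np.array([a*d[0]+b*d[1],-b*d[0]+a*d[1]])
print('knob',atz(c,S((309,123)),60),loc(atz(c,S((309,123)),60)))
for u in [(425,241),(439,273)]: print('stud',loc(atz(c,S(u),75)))
cs=[loc(atz(c,S(u),62)) for u in [(378,243),(437,209),(465,270),(403,297)]]
print('top corners',np.array(cs),'centre',np.mean(cs,0),'sides',[np.linalg.norm(cs[i]-cs[i-1]) for i in range(4)],[np.arctan2(*(cs[i]-cs[i-1])[::-1]) for i in range(4)])
E
python3 fit2.py
python3 - <<'E'
import cv2
a=cv2.imread('pics/w1.png')[130:225,245:345];cv2.imwrite('pics/w1c.png',cv2.resize(a,None,fx=6,fy=6,interpolation=2))
E
```

```text
fix [ 594.556 -133.954    0.094] [[-1.8, -1.0], [-0.3, 2.7], [2.1, 0.8], [0.4, -2.2], [-0.4, 1.3]]
knob [518.02  -18.948  60.   ] [-65.349 121.711]
stud [-38.855  -8.958]
stud [-44.104 -39.341]
top corners [[-75.152   9.812]
 [-16.271   6.006]
 [-24.543 -53.621]
 [-84.89  -44.014]] centre [-50.214 -20.454] sides [np.float64(54.69952086202655), np.float64(59.00463646524063), np.float64(60.19878308177433), np.float64(61.106842607780145)] [np.float64(1.3918238521808868), np.float64(-0.0645354687908366), np.float64(-1.7086510540848434), np.float64(2.983719290684468)]
```

View pics/w1c.png

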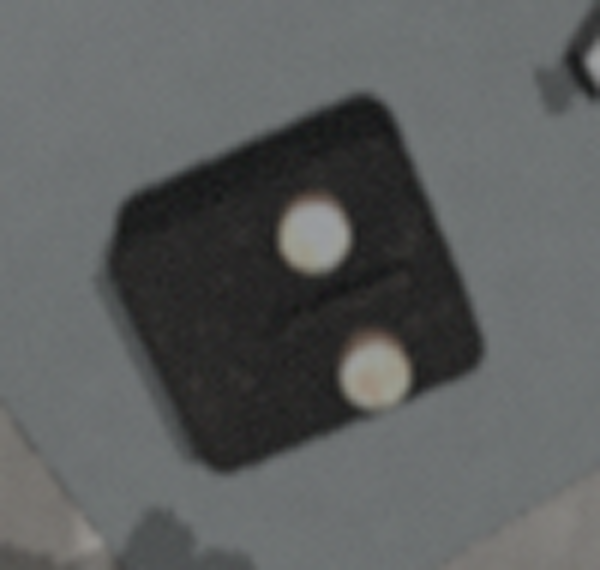

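Emit:
jog_arm(commands="0 0 0 0 0 -8.5 0.5;0 0 0 0 0 -8.5 0.5;0 0 0 0 0 -8.5 0.5;0 0 0 0 0 -8.5 0.5;0 0 0 0 0 0 0.5")

```text
t: 5.03
tool_pos: [540.0, -140.7, 311.3]
orientation: [0.0, 0.672, 0.74, -0.0]
wrist_force: [-0.1, 0.8, 0.3]
opening: 42.6
grip_force: 0.0
```

Emit:
jog_arm(commands="-0.045 0.0015 0.03 0 0 0 0.5;-0.044 0.0015 0.03 0 0 0 0.5;0 0 0.05 0 0 0 0.5;0 0 0.05 0 0 0 0.5;0 0 0.03 0 0 0 0.5")

```text
t: 5.65
tool_pos: [550.9, -228.8, 118.6]
orientation: [-0.001, 0.673, 0.739, -0.0]
wrist_force: [0.9, 0.2, 0.4]
opening: 42.6
grip_force: 0.0
```

Run:
```python
from h import *
import pickle
s=sense();print(s['t'],s['tool_pos'],s['orientation'],s['opening'])
c=wrist();pickle.dump(c,open('w2.pkl','wb'))
cv2.imwrite('pics/w2b.png',cv2.resize(c['image'],(800,600),interpolation=2))
for th in ['contactor','nest','gate_hinge','gate_knob','fixture']:
    for r in spotter.landmark_of(th,c)[:1]: print(th,r['xy'],r['conf'],atz(c,r['xy'],0 if th=='fixture' else 57 if 'knob' in th else 12))
```

```text
5.65 [ 550.91618402 -228.76182989  118.64939149] [-1.29656409e-03  6.73314795e-01  7.39354698e-01 -3.70814216e-04] 42.625384917107574
contactor [282.9, 120.3] 0.95 [ 544.84759619 -161.43333291   12.        ]
nest [438.3, 45.7] 0.58 [ 649.42336778 -100.37559623   12.        ]
fixture [346.1, 84.9] 0.93 [ 590.80129304 -131.45422892    0.        ]
```

View pics/w2b.png

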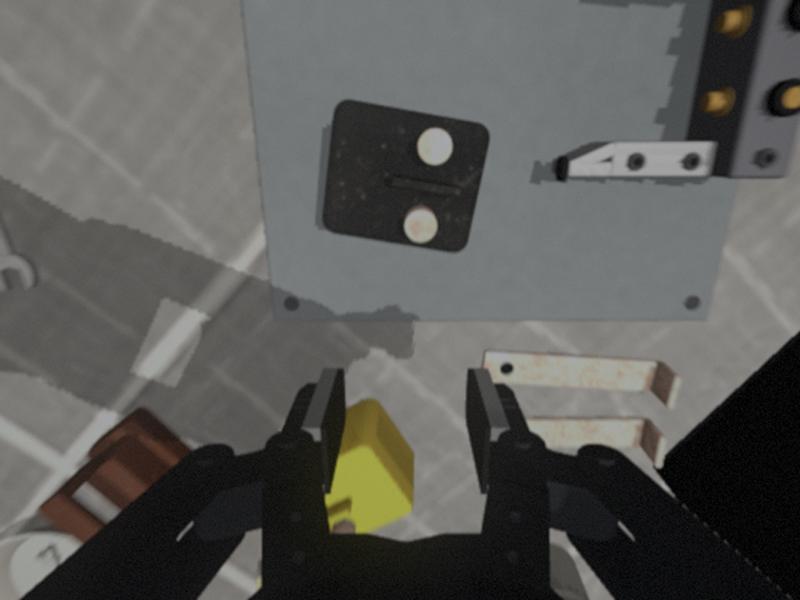

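The wrist view shows the plate's -y edge level at row 320 (corners (274,320), (708,319)), contactor top corners (338,100),(490,127),(465,251),(324,228), the right rail's inner top edge at row 142, and the open fingers at columns 330 and 480.

```bash
cat > fit3.py <<'E'
from h import *
import pickle
np.set_printoptions(precision=2,suppress=True)
c=pickle.load(open('w2.pkl','rb'));S=lambda u:np.array(u)/1.4286
A=atz(c,S((274,320)),12);B=atz(c,S((708,319)),12);print(A,B,np.linalg.norm(A-B),np.arctan2(*(B-A)[1::-1]))
for th in (np.arctan2(*(B-A)[1::-1]),0.097):
    M=(A+B)/2; F=np.array([M[0]-110*np.sin(th),M[1]+110*np.cos(th),th]);print('F',F)
    def loc(q):
        d=np.array(q[:2])-F[:2];a=np.cos(F[2]);b=np.sin(F[2]);return np.array([a*d[0]+b*d[1],-b*d[0]+a*d[1]])
    cs=np.array([loc(atz(c,S(u),62)) for u in [(338,100),(490,127),(465,251),(324,228)]])
    print(cs.tolist(),cs.mean(0)); print('rail inner',[loc(atz(c,S(u),40)) for u in [(612,142),(716,142)]],'stop top',loc(atz(c,S((712,30)),54)),'tcp',loc(sense()['tool_pos']))
E
python3 fit3.py
```

```text
[ 475.95 -253.22   12.  ] [ 731.6  -228.32   12.  ] 256.85934730925254 0.0970921380027102
F [ 593.11 -131.28    0.1 ]
[[-77.45082289243305, 6.132623163870875], [-15.34218766049961, -4.311668849449234], [-23.55129980964901, -56.548447099788945], [-86.31513864166533, -45.96977844845524]] [-50.66 -25.17]
rail inner [array([ 45.21, -10.46]), array([ 93.21, -10.61])] stop top [73.15 32.16] tcp [-49.95 -93.64]
F [ 593.12 -131.28    0.1 ]
[[-77.46152279160974, 6.125486506802567], [-15.351925507104692, -4.313082896591366], [-23.556224628999637, -56.550617296397704], [-86.32103789200141, -45.977731624711566]] [-50.67 -25.18]
rail inner [array([ 45.2 , -10.45]), array([ 93.2, -10.6])] stop top [73.14 32.17] tcp [-49.95 -93.64]
```

Emit:
jog_arm(commands="0 0 0.04 0 0 0 0.5;0 0 0.035 0 0 0 0.5;0 0 0.018 0 0 0 0.5;0 0 0 0 0 0 0.5;0 0 0 0 0 0 0.5")

```text
t: 6.58
tool_pos: [552.6, -229.4, 30.0]
orientation: [0.001, 0.671, 0.741, 0.0]
wrist_force: [0.0, -0.0, -0.5]
opening: 42.7
grip_force: 0.0
```

Emit:
jog_arm(commands="0.008 0 0.002 0 0 0 0.5;0.008 0 0.002 0 0 0 0.5;0.004 0 0 0 0 0 0.5;0.004 0 0 0 0 0 0.5;0.004 0 0 0 0 0 0.5")

```text
t: 7.2
tool_pos: [549.1, -201.1, 24.4]
orientation: [0.0, 0.671, 0.741, 0.0]
wrist_force: [1.5, -1.2, -0.4]
opening: 42.8
grip_force: 0.9
```

Emit:
jog_arm(commands="0.004 0 0 0 0 0 0.5;0.004 0 0 0 0 0 0.5;0.004 0 0 0 0 0 0.5;0.004 0 0 0 0 0 0.5;0.004 0 0 0 0 0 0.5")

```text
t: 7.82
tool_pos: [547.0, -181.1, 24.4]
orientation: [0.0, 0.671, 0.741, -0.0]
wrist_force: [-0.0, -2.4, 2.1]
opening: 42.5
grip_force: 1.6
```

Emit:
jog_arm(commands="0.004 0 0 0 0 0 0.5;0.004 0 0 0 0 0 0.5;0.004 0 0 0 0 0 0.5;0.002 0 0 0 0 0 0.5;0 0 0 0 0 0 0.5")

```text
t: 8.45
tool_pos: [545.6, -167.0, 24.2]
orientation: [-0.0, 0.671, 0.741, 0.0]
wrist_force: [-0.2, -0.7, 0.7]
opening: 42.9
grip_force: 0.3
```

Run:
```python
from h import *
import pickle
s=sense();print(s['t'],s['tool_pos'],s['orientation'],s['opening'],s['wrist_force'])
c=wrist();pickle.dump(c,open('w3.pkl','wb'))
cv2.imwrite('pics/w3b.png',cv2.resize(c['image'],(800,600),interpolation=2))
```

```text
8.45 [ 545.57176382 -166.98889033   24.21005451] [-2.08238697e-04  6.71387074e-01  7.41106841e-01  6.16885951e-05] 42.90448625931127 [-0.17979666 -0.71758965  0.69603029]
```

View pics/w3b.png

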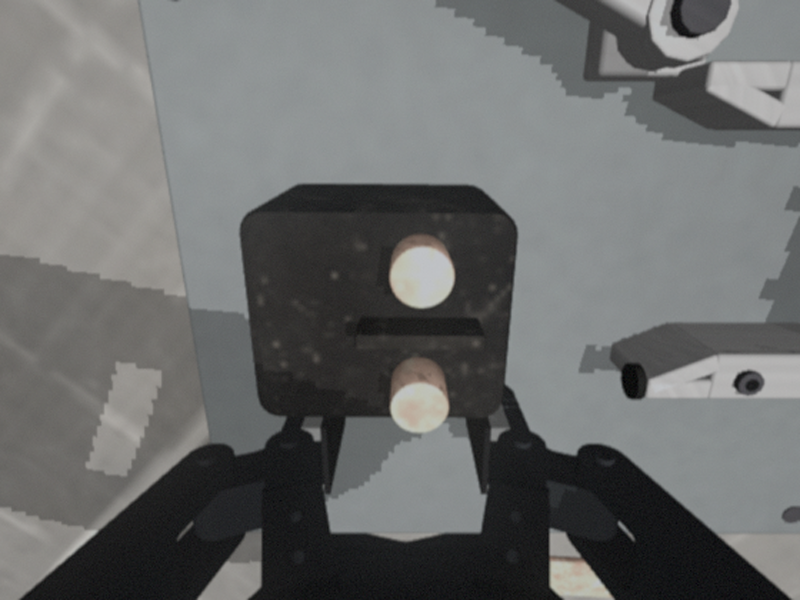

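The contactor is now squared to the fingers: its -y top edge lies at row 416, its +y top edge at row 212, with right rail inner top edge at row about 357 and left rail's at about 128.

Run:
```python
from h import *
import pickle
np.set_printoptions(precision=2,suppress=True)
c=pickle.load(open('w3.pkl','rb'));S=lambda u:np.array(u)/1.4286
F=[593.1,-133.7,.097]
def loc(q):
    d=np.array(q[:2])-F[:2];a=np.cos(F[2]);b=np.sin(F[2]);return np.array([a*d[0]+b*d[1],-b*d[0]+a*d[1]])
for n,u,z in [('c-y L',(300,416),62),('c-y R',(480,416),62),('c+y L',(300,212),62),('c+y R',(480,212),62),('c-x',(245,300),62),('c+x',(512,300),62),('railR',(750,357),40),('railL top',(760,128),40),('railL bot',(760,128),12),('bolt',(700,12),52),('plate -x',(165,150),12),('plate -y',(650,533),12)]: print(n,loc(atz(c,S(u),z)))
print('tcp',loc(sense()['tool_pos']))
```

```text
c-y L [-77.92 -15.02]
c-y R [-29.51 -14.93]
c+y L [-73.92  39.56]
c+y R [-32.58  39.65]
c-x [-88.97  18.07]
c+x [-23.52  18.21]
railR [57.38 -8.25]
railL top [43.28 58.39]
railL bot [63.88 59.04]
bolt [15.06 82.03]
plate -x [-127.78   51.91]
plate -y [  58.58 -108.52]
tcp [-50.59 -28.57]
```

Emit:
jog_arm(commands="0.003 0 0 0 0 0 0.5;0.003 0 0 0 0 0 0.5;0.003 0 0 0 0 0 0.5;0.0025 0 0 0 0 0 0.5;0.001 0 0 0 0 0 0.5")

```text
t: 9.12
tool_pos: [544.3, -154.6, 24.2]
orientation: [-0.0, 0.671, 0.741, -0.0]
wrist_force: [0.1, -1.7, -0.4]
opening: 42.8
grip_force: 0.9
```

Emit:
jog_arm(commands="-0.02 0 0 0 0 0 0.5;-0.03 0 -0.02 0 0 0 0.5;0 0 -0.06 0 0 0 0.5;0 0 -0.05 0 0 0 0.5;0 0 0 0 0 0 0.5")

```text
t: 9.75
tool_pos: [550.7, -206.4, 158.5]
orientation: [0.003, 0.672, 0.741, 0.001]
wrist_force: [0.1, -0.2, -0.8]
opening: 42.4
grip_force: 0.0
```

Run:
```python
from h import *
import pickle
np.set_printoptions(precision=2,suppress=True)
F=[593.1,-133.7,.097]
s=sense();q=s['tool_pos']
d=np.array(q[:2])-F[:2];a=np.cos(F[2]);b=np.sin(F[2]);print(s['t'],q,[a*d[0]+b*d[1],-b*d[0]+a*d[1]],s['q'],s['orientation'])
```

```text
9.75 [ 550.71 -206.45  158.51] [np.float64(-49.236515425703146), np.float64(-68.30127328055814)] [-0.42  0.45  1.5   0.    1.19 -0.52] [0.   0.67 0.74 0.  ]
```

Emit:
jog_arm(commands="0 0 0 0 0 10 0.5;0 0 0 0 0 10 0.5;0 0 0 0 0 10 0.5;0 0 0 0 0 10 0.5;0 0 0 0 0 10 0.5")

```text
t: 10.38
tool_pos: [548.9, -205.4, 153.1]
orientation: [-0.001, 0.923, 0.385, -0.001]
wrist_force: [-0.7, 0.4, -0.3]
opening: 42.8
grip_force: 0.0
```

Emit:
jog_arm(commands="0 0 0 0 0 10 0.5;0 0 0 0 0 10 0.5;0 0 0 0 0 10 0.5;0 0 0 0 0 10 0.5;0 0 0 0 0 0 0.5")

```text
t: 11.0
tool_pos: [549.0, -205.2, 153.3]
orientation: [-0.0, 0.999, 0.05, -0.001]
wrist_force: [-0.2, 0.6, -0.2]
opening: 42.4
grip_force: 0.0
```

Emit:
jog_arm(commands="-0.038 -0.046 0 0 0 0 0.5;-0.038 -0.047 0 0 0 0 0.5;0 0 0.04 0 0 0 0.5;0 0 0.02 0 0 0 0.5;0 0 0 0 0 0 0.5")

```text
t: 11.62
tool_pos: [463.8, -119.6, 93.0]
orientation: [-0.001, 0.999, 0.051, -0.001]
wrist_force: [1.4, -0.6, 1.3]
opening: 43.0
grip_force: 0.0
```

Run:
```python
from h import *
import pickle
np.set_printoptions(precision=2,suppress=True)
F=[593.1,-133.7,.097]
s=sense();q=s['tool_pos']
d=np.array(q[:2])-F[:2];a=np.cos(F[2]);b=np.sin(F[2]);print(s['t'],q,[a*d[0]+b*d[1],-b*d[0]+a*d[1]],s['q'],s['orientation'])
c=wrist();pickle.dump(c,open('w4.pkl','wb'))
cv2.imwrite('pics/w4b.png',cv2.resize(c['image'],(800,600),interpolation=2))
```

```text
11.625 [ 463.8  -119.56   93.04] [np.float64(-127.32676165321311), np.float64(26.599079749227116)] [-0.33  0.32  1.85  0.    0.97  1.14] [-0.    1.    0.05 -0.  ]
```

View pics/w4b.png

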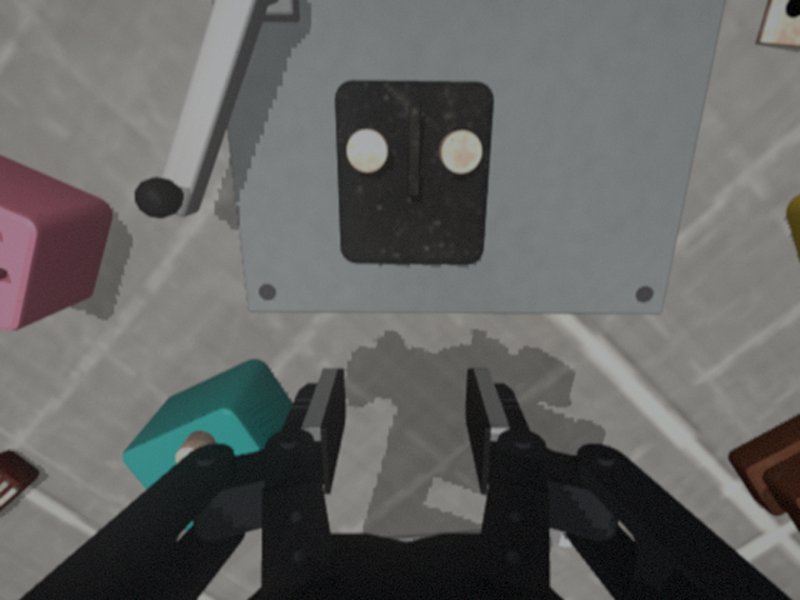

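The contactor stands square to the plate, edges at columns 340 and 490, rows 82–262; the gate knob is at (158,197) and the teal block lies clear behind the left finger.

Run:
```python
from h import *
import pickle
np.set_printoptions(precision=2,suppress=True)
c=pickle.load(open('w4.pkl','rb'));S=lambda u:np.array(u)/1.4286
F=[593.1,-133.7,.097]
def loc(q):
    d=np.array(q[:2])-F[:2];a=np.cos(F[2]);b=np.sin(F[2]);return np.array([a*d[0]+b*d[1],-b*d[0]+a*d[1]])
for n,u,z in [('L',(336,110),62),('R',(493,110),62),('L2',(342,240),62),('R2',(487,240),62),('back',(415,264),62),('front',(415,80),62),('plate-xL',(270,312),12),('plate-xR',(640,313),12),('corner',(248,312),12),('cornerR',(662,314),12),('knob',(158,197),65)]: print(n,loc(atz(c,S(u),z)))
```

```text
L [-32.85  51.42]
R [-32.54  -4.2 ]
L2 [-79.6   51.16]
R2 [-79.29  -5.11]
back [-89.07  22.71]
front [-23.03  23.55]
plate-xL [-129.19   97.7 ]
plate-xR [-128.68  -97.74]
corner [-129.26  109.32]
cornerR [-129.18 -109.48]
knob [-63.19 118.11]
```

Emit:
jog_arm(commands="0 0.001 0.03 0 0 0 0.5;0 0.001 0.03 0 0 0 0.5;0 0 0.009 0 0 0 0.5;0 0 0 0 0 0 0.5;0 0 0 0 0 0 0.5")

```text
t: 12.3
tool_pos: [465.5, -121.8, 26.5]
orientation: [0.0, 0.999, 0.049, 0.001]
wrist_force: [0.0, 0.6, -0.3]
opening: 43.0
grip_force: 0.0
```

Emit:
jog_arm(commands="0.01 0 0 0 0 0 0.5;0.01 0 0 0 0 0 0.5;0.004 0 0 0 0 0 0.5;0.005 0 0 0 0 0 0.5;0.005 0 0 0 0 0 0.5")

```text
t: 12.92
tool_pos: [498.4, -118.2, 25.2]
orientation: [-0.0, 0.999, 0.049, -0.001]
wrist_force: [-5.6, -0.5, 4.9]
opening: 42.7
grip_force: 2.6
```

Emit:
jog_arm(commands="0.006 0 0 0 0 0 0.5;0.006 0 0 0 0 0 0.5;0.006 0 0 0 0 0 0.5;0.006 0 0 0 0 0 0.5;0.006 0 0 0 0 0 0.5")

```text
t: 13.55
tool_pos: [528.8, -115.2, 25.2]
orientation: [-0.0, 0.999, 0.049, -0.0]
wrist_force: [-4.2, -0.6, 3.3]
opening: 42.6
grip_force: 2.2
```

Emit:
jog_arm(commands="0.006 0 0 0 0 0 0.5;0.006 0 0 0 0 0 0.5;0.005 0 0 0 0 0 0.5;0.004 0 0 0 0 0 0.5;0.004 0 0 0 0 0 0.5")

```text
t: 14.18
tool_pos: [553.5, -112.8, 25.3]
orientation: [-0.0, 0.999, 0.049, -0.0]
wrist_force: [-4.3, -0.0, 2.3]
opening: 42.7
grip_force: 2.0
```

Emit:
jog_arm(commands="0.004 0 0 0 0 0 0.5;0.004 0 0 0 0 0 0.5;0.004 0 0 0 0 0 0.5;0.004 0 0 0 0 0 0.5;0.004 0 0 0 0 0 0.5")

```text
t: 14.8
tool_pos: [573.5, -110.8, 25.3]
orientation: [-0.0, 0.999, 0.049, 0.0]
wrist_force: [-3.6, 0.7, 2.2]
opening: 43.1
grip_force: 1.9
```

Emit:
jog_arm(commands="0.004 0 0 0 0 0 0.5;0.004 0 0 0 0 0 0.5;0.004 0 0 0 0 0 0.5;0.004 0 0 0 0 0 0.5;0.003 0 0 0 0 0 0.5")

```text
t: 15.42
tool_pos: [592.4, -108.9, 25.3]
orientation: [-0.0, 0.999, 0.049, -0.0]
wrist_force: [-3.7, -0.7, 2.8]
opening: 42.8
grip_force: 2.1
```

Emit:
jog_arm(commands="0.002 0 0 0 0 0 0.5;0.002 0 0 0 0 0 0.5;0.002 0 0 0 0 0 0.5;0.001 0 0 0 0 0 0.5;0 0 0 0 0 0 0.5")

```text
t: 16.05
tool_pos: [598.8, -108.3, 25.2]
orientation: [-0.0, 0.999, 0.049, -0.0]
wrist_force: [-6.1, -0.6, 4.0]
opening: 43.0
grip_force: 3.4
```

Emit:
jog_arm(commands="0.001 0 0 0 0 0 0.5;0.001 0 0 0 0 0 0.5;0.001 0 0 0 0 0 0.5;0.001 0 0 0 0 0 0.5;0 0 0 0 0 0 0.5")

```text
t: 16.68
tool_pos: [602.6, -107.9, 25.3]
orientation: [-0.0, 0.999, 0.049, -0.001]
wrist_force: [-8.8, -0.2, 5.9]
opening: 42.9
grip_force: 4.5
```

Emit:
jog_arm(commands="0.0005 0 0 0 0 0 0.5;0.0005 0 0 0 0 0 0.5;0.0005 0 0 0 0 0 0.5;0 0 0 0 0 0 0.5;0 0 0 0 0 0 0.5")

```text
t: 17.3
tool_pos: [603.9, -107.8, 25.3]
orientation: [-0.0, 0.999, 0.049, -0.001]
wrist_force: [-10.4, -0.9, 5.1]
opening: 42.6
grip_force: 5.1
```

Emit:
jog_arm(commands="0.0005 0 0 0 0 0 0.5;0.0005 0 0 0 0 0 0.5;0 0 0 0 0 0 0.5;0 0 0 0 0 0 0.5;0 0 0 0 0 0 0.5")

```text
t: 17.92
tool_pos: [604.9, -107.7, 25.2]
orientation: [-0.0, 0.999, 0.049, -0.001]
wrist_force: [-10.1, -1.0, 7.3]
opening: 42.8
grip_force: 5.5
```

Emit:
jog_arm(commands="0.0005 0 0 0 0 0 0.5;0.0005 0 0 0 0 0 0.5;0 0 0 0 0 0 0.5;0 0 0 0 0 0 0.5;0 0 0 0 0 0 0.5")

```text
t: 18.55
tool_pos: [605.0, -107.7, 25.2]
orientation: [-0.0, 0.999, 0.049, -0.002]
wrist_force: [-17.7, -0.9, 11.3]
opening: 42.6
grip_force: 9.3
```

Run:
```python
from h import *
import pickle
s=sense();print(s['t'],s['tool_pos'],s['wrist_force'])
c=wrist();pickle.dump(c,open('w5.pkl','wb'))
cv2.imwrite('pics/w5b.png',cv2.resize(c['image'],(800,600),interpolation=2))
```

```text
18.55 [ 605.04310375 -107.70980436   25.23321483] [-17.72614423  -0.912739    11.30332506]
```

View pics/w5b.png

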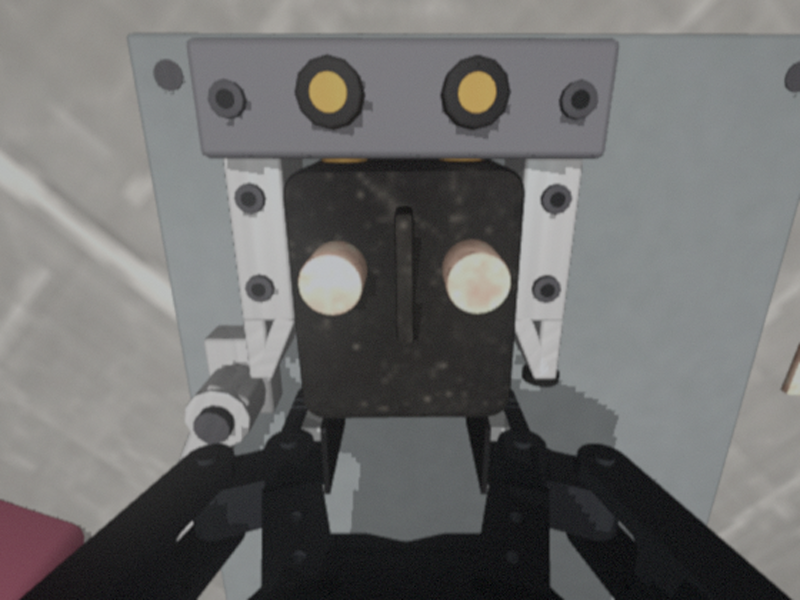

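The contactor sits centred between the rails with its front on the brass probes (rows ~160), touching the stop as the force jump shows. Now I retract and go round to the outside of the gate.

Emit:
jog_arm(commands="-0.002 0 0 0 0 0 0.5;-0.008 0 0 0 0 0 0.5;-0.02 0 0 0 0 0 0.5;-0.02 0 -0.02 0 0 0 0.8;0 0 -0.04 0 0 0 1")

```text
t: 19.23
tool_pos: [555.0, -112.3, 84.7]
orientation: [-0.001, 0.999, 0.049, -0.001]
wrist_force: [1.1, -0.1, 0.2]
opening: 7.0
grip_force: 0.0
```

Emit:
jog_arm(commands="0 -0.02 -0.04 0 0 0 1;0 -0.04 0 0 0 0 1;0 -0.04 0 0 0 0 1;0 -0.024 0 0 0 0 1;0 0 0 0 0 0 1")

```text
t: 19.85
tool_pos: [544.5, 12.2, 125.4]
orientation: [-0.0, 0.999, 0.05, 0.0]
wrist_force: [0.0, 0.0, 0.4]
opening: -0.0
grip_force: 0.0
```

```bash
cat > gate.py <<'E'
from h import *
np.set_printoptions(precision=1,suppress=True)
F=[593.1,-133.7,.097]
def loc(q):
    d=np.array(q[:2])-F[:2];a=np.cos(F[2]);b=np.sin(F[2]);return np.array([a*d[0]+b*d[1],-b*d[0]+a*d[1]])
if __name__=='__main__':
    c=wrist()
    for r in spotter.landmark_of('gate_knob',c)[:2]: print('knob',r['xy'],r['conf'],loc(atz(c,r['xy'],57)))
    for r in spotter.landmark_of('contactor',c)[:3]: print('con',r['xy'],r['conf'],loc(atz(c,r['xy'],12)))
    s=sense();print(s['t'],s['tool_pos'],s['orientation'],s['opening'],loc(s['tool_pos']))
    H=np.array([16.5,83]);prev=None
    for th in np.arange(2.1,-.01,-.1):
        g=np.array([-np.sin(th),-np.cos(th)]);n=np.array([-np.cos(th),np.sin(th)])
        k=np.array([-11*np.clip((th-1.57)/.1,-1,1),-14.5]) 
        t=H+80*g+7*n-k; print(round(th,2),t,None if prev is None else (t-prev)*[1,-1]);prev=t
E
python3 gate.py
```

```text
knob [320.4, 262.5] 0.81 [-65.8 121.9]
con [207.2, 251.7] 0.94 [-80.1 217.7]
con [445.7, 96.2] 0.77 [52.3 26.3]
20.0 [544.7  10.2 125.3] [0. 1. 0. 0.] 0.2633017813738866 [-34.2 147.9]
2.1 [-38.  143.9] None
2.0 [-42.3 137.2] [-4.3  6.8]
1.9 [-45.9 130. ] [-3.6  7.2]
1.8 [-48.8 122.5] [-2.9  7.5]
1.7 [-50.9 114.7] [-2.1  7.7]
1.6 [-60.  106.8] [-9.   7.9]
1.5 [-71.5  98.8] [-11.5   8. ]
1.4 [-74.5  90.8] [-3.  8.]
1.3 [-73.5  82.8] [1.1 8. ]
1.2 [-71.6  75. ] [1.9 7.8]
1.1 [-69.   67.5] [2.6 7.6]
1.0 [-65.6  60.2] [3.4 7.3]
0.9 [-61.5  53.3] [4.1 6.9]
0.8 [-56.8  46.8] [4.8 6.5]
0.7 [-51.4  40.8] [5.4 6. ]
0.6 [-45.4  35.4] [5.9 5.4]
0.5 [-39.   30.6] [6.5 4.8]
0.4 [-32.1  26.5] [6.9 4.1]
0.3 [-24.8  23.1] [7.3 3.4]
0.2 [-17.3  20.5] [7.6 2.7]
0.1 [-9.5 18.6] [7.8 1.9]
-0.0 [-1.5 17.5] [8.  1.1]
```

Emit:
jog_arm(commands="0 0 0.04 0 0 0 1;0 0 0.035 0 0 0 1;0 0 0.018 0 0 0 1;0 0 0 0 0 0 1;0 0 0 0 0 0 1")

```text
t: 20.62
tool_pos: [545.3, 10.7, 33.5]
orientation: [0.0, 0.999, 0.049, 0.001]
wrist_force: [0.7, -0.0, 0.1]
opening: -0.0
grip_force: 0.0
```

Emit:
jog_arm(commands="-0.004 0.006 0 0 0 0 1;-0.004 0.006 0 0 0 0 1;-0.004 0.006 0 0 0 0 1;-0.003 0.0075 0 0 0 0 1;-0.002 0.0077 0 0 0 0 1")

```text
t: 21.25
tool_pos: [530.9, -24.2, 32.5]
orientation: [-0.0, 0.999, 0.049, 0.0]
wrist_force: [2.2, 3.8, 1.9]
opening: 0.0
grip_force: 2.1
```

Emit:
jog_arm(commands="-0.009 0.0079 0 0 0 0 1;-0.0115 0.008 0 0 0 0 1;-0.003 0.008 0 0 0 0 1;0.001 0.008 0 0 0 0 1;0.0019 0.0078 0 0 0 0 1")

```text
t: 21.88
tool_pos: [514.0, -65.8, 32.0]
orientation: [-0.0, 0.999, 0.049, -0.001]
wrist_force: [-4.7, 1.8, 1.1]
opening: -0.2
grip_force: 2.0
```

Run:
```python
from gate import *
s=sense();print(s['t'],s['tool_pos'],loc(s['tool_pos']),s['wrist_force'])
for n in('scene','side'):
    c=eyes.camera(n)
    for r in spotter.landmark_of('gate_knob',c)[:1]: print('knob',r['xy'],r['conf'],loc(atz(c,r['xy'],57)))
```

```text
21.875 [514.  -65.8  32. ] [-72.2  75.2] [-4.7  1.8  1.1]
knob [247.1, 193.3] 0.87 [-65.2  54.3]
```

Emit:
jog_arm(commands="0.0026 0.0076 0 0 0 0 1;0.0034 0.0073 0 0 0 0 1;0.0041 0.0069 0 0 0 0 1;0.0048 0.0065 0 0 0 0 1;0.0054 0.006 0 0 0 0 1")

```text
t: 22.7
tool_pos: [538.0, -98.1, 32.2]
orientation: [0.0, 0.999, 0.049, -0.0]
wrist_force: [-5.1, 0.5, 1.1]
opening: -0.1
grip_force: 2.0
```

Emit:
jog_arm(commands="0.0059 0.0054 0 0 0 0 1;0.0065 0.0048 0 0 0 0 1;0.0069 0.0041 0 0 0 0 1;0.0073 0.0034 0 0 0 0 1;0.004 0.0015 0 0 0 0 1")

```text
t: 23.32
tool_pos: [570.5, -114.5, 32.1]
orientation: [0.0, 0.999, 0.049, -0.0]
wrist_force: [-5.1, -3.2, -0.1]
opening: -0.0
grip_force: 2.3
```

Emit:
jog_arm(commands="0.0036 0.0012 0 0 0 0 1;0.004 0.001 0 0 0 0 1;0.003 0.0009 0 0 0 0 1;0.002 0 0 0 0 0 1;0 0 0 0 0 0 1")

```text
t: 23.95
tool_pos: [583.1, -116.5, 32.2]
orientation: [0.0, 0.999, 0.049, -0.0]
wrist_force: [-4.1, -4.3, 1.2]
opening: -0.1
grip_force: 2.5
```

Run:
```python
from gate import *
s=sense();print(s['t'],s['tool_pos'],loc(s['tool_pos']),s['wrist_force'])
for n in('scene','side'):
    c=eyes.camera(n)
    for r in spotter.landmark_of('gate_knob',c)[:1]: print('knob',r['xy'],r['conf'],loc(atz(c,r['xy'],57)))
```

```text
23.95 [ 583.1 -116.5   32.2] [-8.3 18.1] [-4.1 -4.3  1.2]
knob [268.7, 190.8] 0.17 [  32.1 -108.6]
knob [285.6, 200.6] 0.66 [ 6.1 -4.9]
```

Emit:
jog_arm(commands="0.0015 0 0 0 0 0 1;0.0015 0 0 0 0 0 1;0.001 0 0 0 0 0 1;0.001 0 0 0 0 0 1;0 0 0 0 0 0 1")

```text
t: 24.78
tool_pos: [587.8, -116.3, 32.2]
orientation: [0.001, 0.999, 0.049, -0.001]
wrist_force: [-6.7, -5.2, 2.9]
opening: 0.1
grip_force: 3.9
```

Emit:
jog_arm(commands="0.0005 0 0 0 0 0 1;0.0005 0 0 0 0 0 1;0.0005 0 0 0 0 0 1;0 0 0 0 0 0 1;0 0 0 0 0 0 1")

```text
t: 25.4
tool_pos: [588.9, -116.2, 32.2]
orientation: [0.001, 0.999, 0.049, -0.001]
wrist_force: [-11.0, -7.0, 3.9]
opening: 0.0
grip_force: 5.8
```

Emit:
jog_arm(commands="0.0005 0 0 0 0 0 1;0.0005 0 0 0 0 0 1;0 0 0 0 0 0 1;0 0 0 0 0 0 1;0 0 0 0 0 0 1")

```text
t: 26.02
tool_pos: [589.3, -116.3, 32.2]
orientation: [0.001, 0.999, 0.049, -0.002]
wrist_force: [-16.2, -7.4, 7.3]
opening: -0.1
grip_force: 8.6
```

Emit:
jog_arm(commands="0.0005 0 0 0 0 0 1;0.0005 0 0 0 0 0 1;0 0 0 0 0 0 1;0 0 0 0 0 0 1;0 0 0 0 0 0 1")

```text
t: 26.65
tool_pos: [589.4, -116.2, 32.1]
orientation: [0.0, 0.999, 0.049, -0.003]
wrist_force: [-23.8, -8.2, 12.6]
opening: -0.3
grip_force: 12.7
```

Emit:
jog_arm(commands="-0.002 0 0 0 0 0 1;-0.008 0 0 0 0 0 1;-0.03 0 0 0 0 0 1;-0.03 0 -0.02 0 0 0 1;0 0 -0.05 0 0 0 1")

```text
t: 27.28
tool_pos: [519.5, -121.4, 101.4]
orientation: [-0.001, 0.999, 0.049, -0.002]
wrist_force: [0.9, -0.4, 0.3]
opening: 0.2
grip_force: 0.0
```

Emit:
jog_arm(commands="0 0 -0.05 0 0 0 1;0.02 0 -0.03 0 0 0 1;0.02 0 0 0 0 0 1;0 0 0 0 0 0 1;0 0 0 0 0 0 1")

```text
t: 27.9
tool_pos: [561.1, -117.5, 181.7]
orientation: [-0.0, 0.999, 0.049, -0.0]
wrist_force: [0.1, -0.1, 0.4]
opening: -0.1
grip_force: 0.0
```

Run:
```python
from gate import *
import pickle
s=sense();print(s['t'],s['tool_pos'],loc(s['tool_pos']),s['wrist_force'])
c=wrist();pickle.dump(c,open('w6.pkl','wb'))
cv2.imwrite('pics/w6b.png',cv2.resize(c['image'][:300,130:530],(800,600),interpolation=2))
for t,z in(('gate_knob',57),('contactor',12),('nest',12),('gate_hinge',12)):
    for r in spotter.landmark_of(t,c)[:1]: print(t,r['xy'],r['conf'],loc(atz(c,r['xy'],z)))
```

```text
27.9 [ 561.1 -117.5  181.7] [-30.3  19.2] [ 0.1 -0.1  0.4]
gate_knob [313.1, 147.7] 0.82 [14.9 -5.8]
contactor [486.3, 228.0] 0.93 [ -76.4 -197.4]
nest [460.4, 95.5] 0.31 [  56.7 -145.3]
gate_hinge [215.6, 139.1] 0.65 [16.4 84.7]
```

View pics/w6b.png

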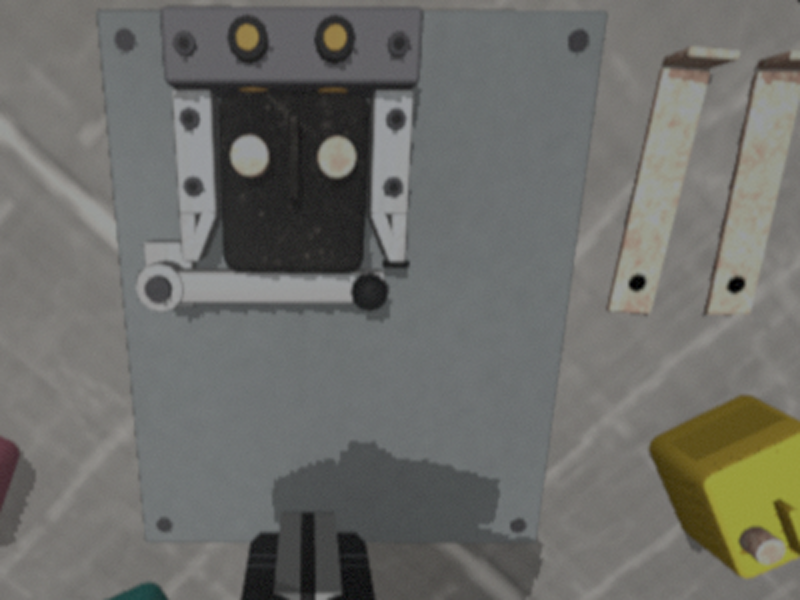

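The gate lies straight across the mouth (hinge (160,287), knob (370,292)), parallel to the back stop. The contactor is held between the rails and nothing touches the robot.

```bash
python3 -c "
from plant import finish_job
print(finish_job())"
```

```text
the job is handed in; nothing more can be done
None
```

I pushed the contactor into the nest until the force showed it had reached the back stop, shut the gate across it, backed the arm clear and handed the job in at about 28 s. The last picture showed the gate straight across the mouth; the judging result was not reported back.

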